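Put the gilding turntable's drive into reverse past its lockout collar

TASK

Put the turntable's direction lever into reverse: lift the knurled lockout collar under its knob and keep it lifted while you swing the lever away from forward, past the lockout tooth to the reverse end, then let the collar drop fully home in the reverse notch and let go. Feel for the end gently, never force the lever against the gate, and leave the plain speed lever and the things on the bench alone.

Things in the scene. Friction and masses are not known exactly. Their poses are not given: they have to be found in the camera images.
- gearbox: Fixed grey direction gearbox of the turntable stand, 150 x 110 x 64 mm on a 190 x 124 mm foot; origin under its centre, on the bench, z up. Its +x is the way the lever goes from forward through neutral to reverse; its y is the lever's hinge axis. Stands at either of two places, turned by up to 0.5 rad.
- pivot (a point): The lever's hinge point, 30 mm above the gearbox's origin, inside the housing; axes as the gearbox's. Radii are measured from here along the lever.
- lever (a joint): Angle of the direction lever (rad): 0 upright = neutral, negative leans to the gearbox's -x = forward (starts at -0.48 to -0.32), positive leans to +x = reverse. A 14 mm steel rod that stays where it is left (2 to 3 N at the collar move it). The reverse notch ends in a hard stop that holds even a lifted collar, at 0.12 to 0.46 rad: feel for it.
- knob_top (a point): Top of the small black knob at the lever's end, radius 180 mm; the knob is 26 mm in diameter and 17 mm tall.
- collar (a joint): Lift of the lockout collar along the lever towards the knob (m): 0 = down (home), 0.016 = its upper stop. A spring (6 N at 0, 9 N at the top) pushes it home when let go. Lifted by 12 mm or more its pin clears the lockout tooth. Let go over the tooth, the pin rests on it; over the notch it drops home.
- collar_grip (a point): Centre of the knurled metal lockout collar: a cylinder round the lever, 36 mm diameter, 34 mm long, at radius 129 mm when down (112 to 146 mm), 17 mm free below the knob. z points along the lever towards the knob, y along the hinge axis.
- cross_pin (a point): Centre of the collar's square steel cross pin, 10 x 10 mm, 64 mm long along the hinge axis, 44 mm below the collar's centre and lifted with it. Pressed sideways against tooth or stop by 20 N at the collar it is already forced; 10 N is plenty to feel them.
- gate_foot (a point): Centre of the gearbox's top face. On it stands the gate: two dark steel curved cheeks, 38 mm apart inside, 54 mm outside, highest at radius 112 mm (end stops). It is clamped turned about the pivot by up to 0.16 rad either way, NOT measured. Along the swing each cheek has the tooth (stops the unlifted pin at -0.26 to 0.07 rad), 0.35 rad farther the notch, 0.035 rad longer than the pin needs, then the stop.
- speed (a joint): Angle of the plain speed lever on the other, like grey box (rad): a 14 mm rod with a 38 mm black ball and no collar. Not to be moved.
- speed_ball (a point): Centre of the speed lever's ball, about 180 mm above the bench.
- bole_jar: Closed terracotta jar, 60 mm diameter, 75 mm tall, between the two gearboxes, loose bystander; origin at its underside.
- size_bottle: Closed amber bottle, 56 mm diameter, 130 mm tall, loose bystander; origin at its underside.
- mallet: Wooden mallet lying down, about 260 mm long, loose bystander; origin at its underside.
- gouge_a: Carving gouge with pale handle, 215 mm long, lying down, loose bystander; origin at its underside.
- gouge_b: Carving gouge with dark handle, 215 mm long, lying down, loose bystander; origin at its underside.
- scroll: Carved dark wooden scroll, about 200 mm long, lying flat, loose bystander; origin at its underside.
Mind the look-alikes: they are no part of the job. Leave any purple look-alike of the gearbox alone.

How it is judged:
By the outcome, as a careful person would: the job done as asked, in the order asked, and still so for the second after the job is handed in, with the robot touching nothing.
It also fails if it takes over 58 s, if anything falls off the work surface, if the arm or the gripper's body presses on something with over 40 N, if the wrist force passes 120 N, or if a joint passes its speed limit or range.

ROBOT

A 6-joint arm with a two-finger parallel gripper is mounted at the origin on the work surface. World frame = base frame: x ahead of the robot, y to its left, z up, the work surface at z = 0. Lengths are in mm, angles in rad, forces in N, time in s.
With the tool pointing down it reaches from about 350 to 875 mm from the base axis. Payload 4.2 kg.
Tool frame: the origin (TCP) lies at the very end of the fingers, on their centre line; the grasp point (between the pads) lies 19 mm behind it (arm.grasp_offset is the distance from the TCP to the grasp point, in mm); z points along the fingers, y is the direction in which the jaws open and shut (so a half turn about z gives the same grasp; the last joint's range is limited). The gripper opens to 85 mm and grips with 20 to 120 N. Pads are 22 mm wide; open, the fingers measure 114 mm over their backs; the gripper's body (76 mm by 85 mm) begins 54 mm behind the grasp point. The pads swing forward as they close: fully open they stand 13 mm farther back than shut.
Start: joints at [-0.863, 0.385, 0.008, 0, -1.194, -0.259], TCP at [271.19, -563.077, 231.312] pointing down, gripper open.
Joint ranges: [-3.14, 3.14], [-1.21, 2.06], [-1.07, 1.41], [-3.16, 2.05], [-2.99, -0.16], [-3.1, 3.1]. Speed limits (rad/s): [2.79, 2.79, 3.14, 3.14, 3.14, 3.14].

INTERFACE

Orientations are given as a unit quaternion [x, y, z, w].
In Python, from bench import arm gives the robot as it stands.
- The arm moves only by the tool arm_command, never from a script. Its argument "commands" is one flat list of numbers, 4 for each row, row after row: the shift along the tool's x, y, z in m, then the turn about the tool's z in degrees. In form: [tx, ty, tz, roll, tx, ty, tz, roll, ...]. A call has exactly 5 rows; each row shifts and turns the pose as measured when the row begins, along the tool's axes as they then stand; what a row does not reach is not made up. A row lasts 1/10 s, in which the tool goes at most 50 mm and 8.59 degrees, less where a joint would pass 70% of its speed; a pose out of reach is approached as far as the arm can. A call with a gripper value outside its range is refused whole. "jaw" is the opening, from 0 (shut) to 1 (fully open), set as the call begins (left out, the last holds). The fingers move at their own pace and stop on an object; the grip force is fixed at half the most. Time passes only in rows, so rows that do not move let the fingers close, or fill a call up. It gives the time, the measured TCP pose, the force and the opening at its end, in the units of the state.
- arm.read_state(): the state, without advancing time (a new reading comes with each control period).
- arm.get_image(name): name is "side" or "top" or "wrist"; returns the picture (400x640x3 uint8, red, green, blue); there is no depth.
- arm.camera_info(name): a dict with "camera_matrix" (3x3 intrinsics, pixels), "world_from_camera" (4x4, takes a point from camera to world coordinates). Camera axes: x right, y down, z forward; pixel columns grow to the right and rows downward; lengths in mm; the calibration is good to about 2 mm. A picture is of the moment at which its call begins: read the wrist's pose just before it. camera_info takes no time and is no camera call; for the wrist camera it gives the pose at the moment of the call.
- arm.job_done(): hands the job in, once; it reports no verdict.
Trained networks look in the newest picture that a camera, given by its name, has taken for a name from the list of things; names that differ only in an ending like _2 or _b are one class to them, and where a whole thing is asked for, a point or a joint stands for the part that bears it (a point fixed in the world has none). Each returns a list of dicts, best first, with "confidence" (0 to 1); they miss things now and then, are a little off and sometimes report something else, mostly with a low value. They report only what shows in the picture. A call takes as long as a camera call. They do not tell look-alikes from the thing itself.
- arm.regions_of(camera, target): "mask" (400x640 bool, what is visible of it).
- arm.place_of(camera, target): "centre" ([x, y, z] in mm, in the coordinates of the camera as it stood for that picture, good to about 4 mm: a listed point, or the origin of a listed thing).
The state is a dict: "clock": time; "joints": joint angles; "joint_vel": joint speeds; "joint_efforts": joint torques, N m; "position": TCP position; "ee_rot": TCP orientation; "contact_force": force on the tool from outside, world axes, zero at the start; "wrist_torque": the same for the moment, N m; "gripper_width": finger opening in mm.
Only numpy, scipy, OpenCV 4.12 (cv2) and the standard library are available. Lean on these libraries where they do the work, as an engineer would, in place of code of your own. Each camera call takes 0.05 s, during which the arm holds its last target.

## Working session

There is one attempt and no reset: what is moved stays moved. The work goes in short steps, Python scripts to look and compute and a tool call to move; the robot and the scene stay as the last step left them, time stands still between calls to the robot, and variables do not carry over. Pictures are saved under pics/ and viewed, and the job is handed in when it is done.

Besides the shell and the picture viewer there is one more tool, called after ">>>" as name(argument=value, ...) on one line, values as JSON. arm_command: Moves the arm, as the interface text tells. Its arguments: {"type":"object","properties":{"commands":{"type":"array"},"jaw":{"type":"number"}},"required":["commands"]}

```bash
ls; mkdir -p pics
python3 - <<'E'
from bench import arm
import cv2,numpy as np
s=arm.read_state();print(s)
for c in ("top","side","wrist"):
    im=arm.get_image(c);cv2.imwrite(f"pics/{c}0.png",im[:,:,::-1])
    i=arm.camera_info(c);print(c,np.round(i["camera_matrix"],1).tolist(),np.round(i["world_from_camera"],3).tolist())
    W=np.array(i["world_from_camera"])
    for t in ("gearbox","knob_top","collar_grip","cross_pin","gate_foot","pivot","speed_ball","bole_jar","size_bottle"):
        try:
            for r in arm.place_of(c,t)[:3]:
                p=W@np.append(r["centre"],1);print(c,t,round(r["confidence"],2),np.round(p[:3]))
        except Exception as e: print(c,t,e)
print(arm.read_state()["clock"])
E
```

```text
pics
{'clock': 0.0, 'joints': array([-8.63410989e-01,  3.85572966e-01,  6.64395497e-03, -5.32554037e-04,
       -1.19395949e+00, -2.58583775e-01]), 'joint_vel': array([ 4.79674631e-04,  4.45389205e-04, -1.88564658e-04, -3.82713124e-04,
        2.07196505e-05, -1.19008884e-03]), 'joint_efforts': array([ 1.19201020e-03, -3.92286086e+01,  1.88406676e+01,  4.18643698e+00,
       -4.63395481e-03,  2.33286158e-05]), 'position': array([ 270.95264973, -562.58297775,  230.21376828]), 'ee_rot': array([-2.22426297e-01,  9.74948915e-01,  1.04136767e-03, -2.66646976e-04]), 'contact_force': array([ 0.70869795,  0.50177724, -0.65123494]), 'wrist_torque': array([-0.0077706 ,  0.09755778, -0.01420693]), 'gripper_width': 85.29065409029658}
top [[395.3, 0.0, 321.2], [0.0, 395.3, 198.7], [0.0, 0.0, 1.0]] [[0.023, -0.997, 0.08, 324.2], [-1.0, -0.024, -0.01, 4.197], [0.012, -0.079, -0.997, 1492.662], [0.0, 0.0, 0.0, 1.0]]
top gearbox 0.86 [ 232. -258.    0.]
top gearbox 0.79 [ 501. -213.    4.]
top knob_top 0.7 [ 425. -186.  194.]
top knob_top 0.66 [ 237. -261.  214.]
top collar_grip 0.48 [ 233. -262.  15
[... 837 characters left out ...]
de collar_grip 0.68 [ 448. -189.  143.]
side collar_grip 0.43 [ 236. -252.  159.]
side cross_pin 0.72 [ 468. -192.  106.]
side cross_pin 0.6 [ 235. -253.  115.]
side gate_foot 0.84 [ 502. -211.   63.]
side gate_foot 0.69 [ 238. -257.   62.]
side pivot 0.97 [ 495. -207.   31.]
side pivot 0.75 [ 237. -258.   23.]
side speed_ball 0.59 [533. 211. 177.]
side bole_jar 0.58 [613.  23.  -5.]
side size_bottle 0.74 [ 656. -449.   -1.]
side size_bottle 0.57 [ 448. -190.  145.]
wrist [[357.9, 0.0, 311.3], [0.0, 357.9, 196.4], [0.0, 0.0, 1.0]] [[-0.433, 0.854, 0.288, 197.368], [0.901, 0.41, 0.138, -599.716], [0.0, 0.319, -0.948, 374.551], [0.0, 0.0, 0.0, 1.0]]
wrist gate_foot 0.65 [ 240. -262.   67.]
1.5
```

View pics/top0.png

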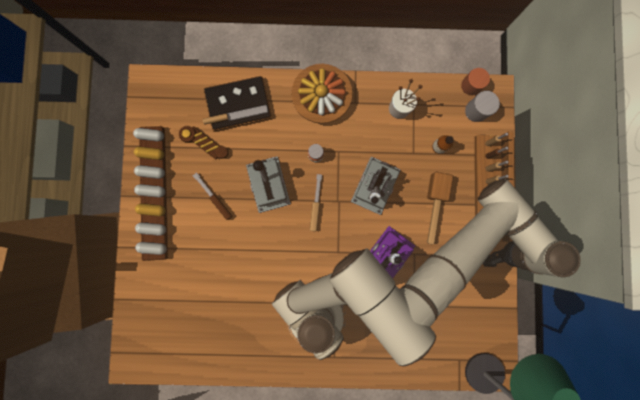

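View pics/side0.png

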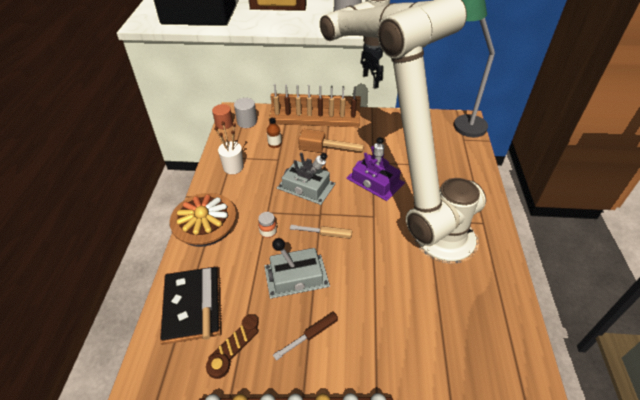

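View pics/wrist0.png

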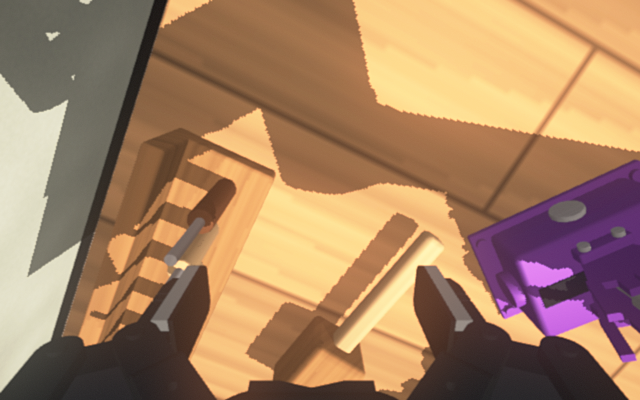

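Run:
```python
import cv2
a=cv2.imread("pics/side0.png")[170:360,170:400]
cv2.imwrite("pics/crop0.png",cv2.resize(a,None,fx=3,fy=3,interpolation=cv2.INTER_CUBIC))
```

```text
(no output)
```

View pics/crop0.png

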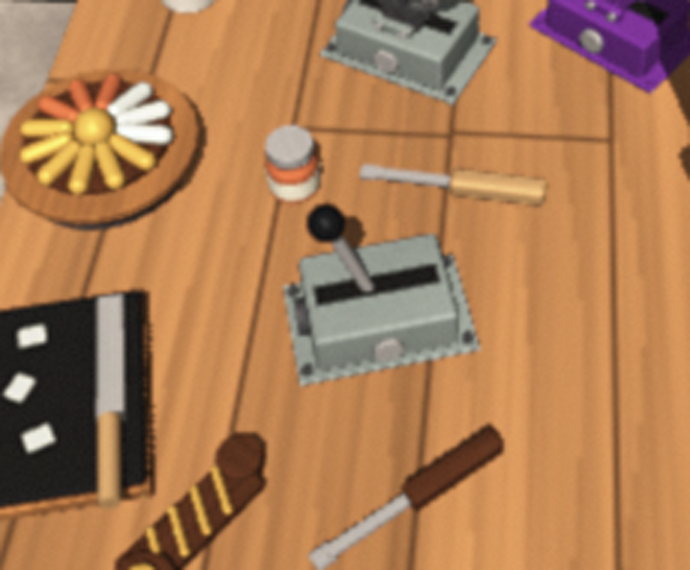

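The direction gearbox is the grey one with the knurled collar, at top (377,185) and side (307,180). Two things could be mistaken for it: the purple look-alike at top (392,252) and side (378,175), and the grey speed box with a black ball and no collar at top (268,183) and side (297,270). I'll check the choice in a close crop, then lift and roll the tool.

```bash
cat > h.py <<'E'
import numpy as np,cv2
from bench import arm
from scipy.spatial.transform import Rotation as R
def delta(target,yang=None):
    s=arm.read_state();M=R.from_quat(s["ee_rot"]).as_matrix()
    d=M.T@(np.array(target)-s["position"])
    cur=np.degrees(np.arctan2(M[1,1],M[0,1]))
    print("t",round(s["clock"],2),"pos",np.round(s["position"],1),"yang",round(cur,1),"tilt",np.round(M[:,2],3),"F",np.round(s["contact_force"],1),"w",round(s["gripper_width"],1))
    print("tool delta mm",np.round(d,1), "roll",None if yang is None else round(cur-yang,1))
E
python3 - <<'E'
import cv2
a=cv2.imread("pics/side0.png")[135:210,260:420]
b=cv2.imread("pics/top0.png")[140:290,330:450]
cv2.imwrite("pics/crop1.png",cv2.resize(a,None,fx=5,fy=5,interpolation=cv2.INTER_CUBIC))
cv2.imwrite("pics/crop2.png",cv2.resize(b,None,fx=4,fy=4,interpolation=cv2.INTER_CUBIC))
E
```

```text
(no output)
```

View pics/crop1.png

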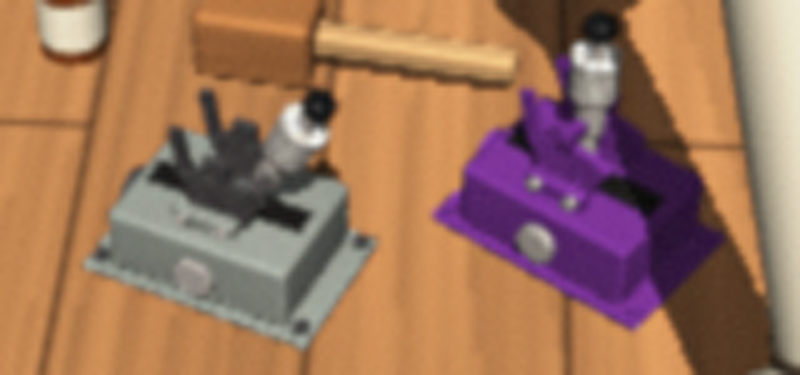

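View pics/crop2.png

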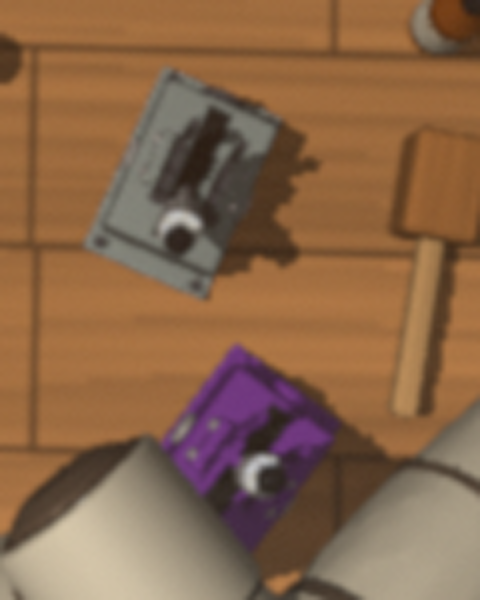

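>>> arm_command(commands=[0, 0, -0.03, 8.5, 0, 0, -0.03, 8.5, 0, 0, -0.03, 8.5, 0, 0, -0.03, 8.5, 0, 0, -0.02, 8.5], jaw=1)

```text
clock: 2.0
position: [270.2, -561.7, 371.5]
ee_rot: [0.152, 0.988, 0.004, -0.004]
contact_force: [-0.4, -0.4, -0.5]
gripper_width: 85.5
```

```bash
python3 -c "
from h import *
delta([400,-175,330],68.4)"
```

```text
t 2.0 pos [ 270.2 -561.7  371.5] yang 72.5 tilt [-0.006  0.009 -1.   ] F [-0.4 -0.4 -0.5] w 85.5
tool delta mm [ -7.9 407.5  44. ] roll 4.1
```

The crops confirm the choice: the grey box has a bright collar and black knob leaning towards the robot at top (378,198). The purple box is a separate look-alike.

>>> arm_command(commands=[0, 0.05, 0, 4, 0, 0.05, 0, 0, 0, 0.05, 0, 0, 0, 0.05, 0, 0, 0, 0.05, 0, 0])

```text
clock: 2.5
position: [360.5, -330.5, 374.1]
ee_rot: [0.195, 0.981, 0.001, -0.001]
contact_force: [1.4, 0.2, 0.4]
gripper_width: 85.4
```

>>> arm_command(commands=[0, 0.05, 0.01, 0, 0, 0.05, 0.01, 0, 0, 0.04, 0.01, 0, 0, 0.02, 0.01, 0, 0, 0, 0, 0])

```text
clock: 3.0
position: [422.0, -176.8, 336.3]
ee_rot: [0.191, 0.982, 0.001, 0.002]
contact_force: [0.2, -1.4, 0.2]
gripper_width: 85.3
```

```bash
cat > look.py <<'E'
from h import *
import sys
n=sys.argv[1]
delta([400,-175,330],68.4)
for c in ("wrist","top","side"):
    im=arm.get_image(c);cv2.imwrite(f"pics/{c}{n}.png",im[:,:,::-1]);W=np.array(arm.camera_info(c)["world_from_camera"])
    for t in sys.argv[2:]:
        for r in arm.place_of(c,t)[:2]:
            print(c,t,round(r["confidence"],2),np.round((W@np.append(r["centre"],1))[:3],1))
delta([400,-175,330],68.4)
E
python3 look.py 1 gearbox pivot gate_foot knob_top collar_grip cross_pin
```

```text
t 3.0 pos [ 422.  -176.8  336.3] yang 67.9 tilt [ 0.005  0.002 -1.   ] F [ 0.2 -1.4  0.2] w 85.3
tool delta mm [21.1 -6.6  6.2] roll -0.5
wrist gearbox 0.96 [ 234.9 -262.9    2.7]
wrist gearbox 0.82 [ 500.7 -216.1    0.9]
wrist pivot 0.95 [ 235.8 -264.4   32.5]
wrist gate_foot 0.76 [ 238.1 -262.7   64.5]
wrist gate_foot 0.63 [ 498.7 -218.    62.8]
wrist knob_top 0.74 [ 423.2 -186.7  191.6]
wrist collar_grip 0.81 [ 449.4 -192.4  148.8]
wrist cross_pin 0.76 [ 470.  -201.7  106.7]
wrist cross_pin 0.61 [ 236.6 -261.3  117.6]
top gearbox 0.76 [ 237.1 -256.     2.6]
top pivot 0.57 [ 237.8 -260.4   30.5]
top pivot 0.23 [538.2 205.6 181.3]
top gate_foot 0.85 [ 236.3 -258.6   67. ]
top knob_top 0.55 [ 236.9 -261.7  212.9]
top collar_grip 0.6 [ 234.5 -260.3  156.1]
top cross_pin 0.38 [ 239.4 -262.3  116. ]
side gearbox 0.71 [ 236.7 -260.8   -1.9]
side gearbox 0.59 [ 498.3 -217.6   -4.8]
side pivot 0.89 [ 233.7 -258.    23.8]
side pivot 0.57 [ 494.5 -205.7   26.3]
side gate_foot 0.77 [ 236.7 -258.3   63. ]
side gate_foot 0.61 [ 500.7 -209.    64.3]
side knob_top 0.79 [ 233.9 -253.   207.9]
side knob_top 0.53 [ 432.8 -177.2  194.3]
side collar_grip 0.69 [ 449.8 -190.3  146.2]
side collar_grip 0.6 [ 236.8 -253.5  158.8]
side cross_pin 0.75 [ 236.  -251.9  117. ]
side cross_pin 0.53 [ 469.2 -193.2  106.6]
t 4.05 pos [ 422.  -179.   337.4] yang 67.7 tilt [ 0.007  0.001 -1.   ] F [ 0.8  0.1 -0.5] w 85.2
tool delta mm [21.9 -4.7  7.2] roll -0.7
```

View pics/wrist1.png

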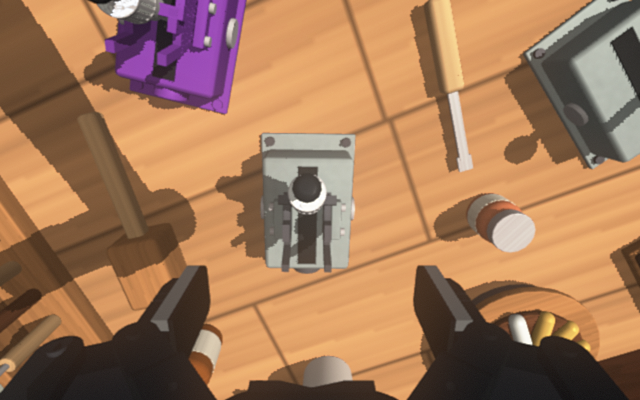

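The wrist picture shows the grey gearbox squared up with the gripper, its knob at (307,188) above the bright collar and the cheeks at (285–330,200–270). From this the yaw is about −0.39, the lever about −0.457 rad, the hinge near (500,−213,30) and the collar near (447,−192,146). These agree with the given radii.

```bash
python3 -c "
from h import *
delta([445,-191.5,130],67.8)"
```

```text
t 4.05 pos [ 422.  -179.   337.4] yang 67.7 tilt [ 0.007  0.001 -1.   ] F [ 0.8  0.1 -0.5] w 85.2
tool delta mm [-24.8  -3.6 207.5] roll -0.1
```

>>> arm_command(commands=[-0.015, -0.003, 0, 0, -0.01, 0, 0.02, 0, 0, 0, 0.03, 0, 0, 0, 0.03, 0, 0, 0, 0, 0])

```text
clock: 4.55
position: [449.4, -193.4, 256.4]
ee_rot: [0.193, 0.981, 0.001, 0.006]
contact_force: [-0.8, 0.4, 0.2]
gripper_width: 85.1
```

Run:
```python
from h import *
delta([445,-191.5,130],67.8)
im=arm.get_image("wrist");cv2.imwrite("pics/wrist2.png",im[:,:,::-1]);W=np.array(arm.camera_info("wrist")["world_from_camera"])
for t in ("knob_top","collar_grip"):
    for r in arm.place_of("wrist",t)[:2]:
        print(t,round(r["confidence"],2),np.round((W@np.append(r["centre"],1))[:3],1))
delta([445,-191.5,130],67.8)
```

```text
t 4.55 pos [ 449.4 -193.4  256.4] yang 67.8 tilt [ 0.012 -0.    -1.   ] F [-0.8  0.4  0.2] w 85.1
tool delta mm [  6.2  -0.4 126.3] roll -0.0
collar_grip 0.77 [ 446.1 -192.9  148.3]
t 4.7 pos [ 452.2 -194.1  261.8] yang 67.8 tilt [ 0.022 -0.003 -1.   ] F [-0.1 -0.6  0.4] w 85.3
tool delta mm [ 10.6  -1.  131.6] roll 0.0
```

View pics/wrist2.png

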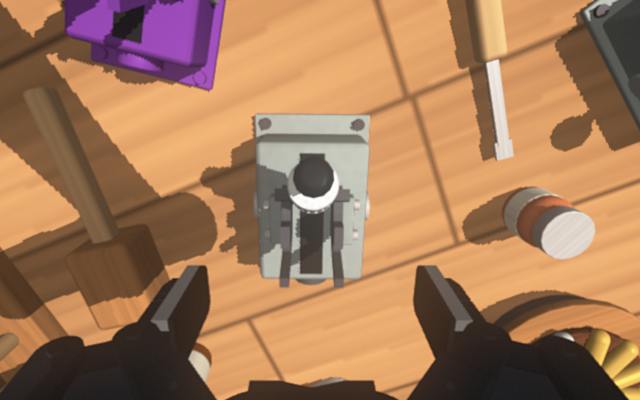

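The wrist picture shows the knob at (313,178) and the collar under it at (313,190), centred between the fingers. The collar is at (446,−193,148), which matches. I'll descend.

>>> arm_command(commands=[0.006, 0, 0.03, 0, 0.004, 0, 0.03, 0, 0, 0, 0.025, 0, 0, 0, 0.01, 0, 0, 0, 0, 0])

```text
clock: 5.2
position: [454.0, -192.7, 175.2]
ee_rot: [0.191, 0.981, 0.0, 0.023]
contact_force: [0.5, -0.9, 0.5]
gripper_width: 85.1
```

```bash
python3 -c "
from h import *
delta([445,-191.5,130],67.8)"
```

```text
t 5.2 pos [ 454.  -192.7  175.2] yang 68.0 tilt [ 0.045 -0.009 -0.999] F [ 0.5 -0.9  0.5] w 85.1
tool delta mm [10.8 -2.7 44.7] roll 0.2
```

>>> arm_command(commands=[0.004, -0.001, 0.012, 0, 0.004, -0.001, 0.012, 0, 0.003, 0, 0.01, 0, 0, 0, 0.008, 0, 0, 0, 0, 0])

```text
clock: 5.7
position: [452.3, -192.1, 139.9]
ee_rot: [0.19, 0.981, -0.0, 0.032]
contact_force: [0.4, -0.9, -0.0]
gripper_width: 85.3
```

```bash
python3 -c "
from h import *
delta([445,-191.5,130],67.8)"
```

```text
t 5.7 pos [ 452.3 -192.1  139.9] yang 68.1 tilt [ 0.063 -0.013 -0.998] F [ 0.4 -0.9 -0. ] w 85.3
tool delta mm [ 7.6 -2.2  9.4] roll 0.3
```

>>> arm_command(commands=[0.006, -0.001, 0.006, 0, 0.004, -0.001, 0.003, 0, 0.001, 0, 0.001, 0, 0, 0, 0, 0, 0, 0, 0, 0])

```text
clock: 6.2
position: [442.4, -190.1, 130.0]
ee_rot: [0.19, 0.981, -0.0, 0.034]
contact_force: [-0.3, -0.5, 0.2]
gripper_width: 85.5
```

```bash
python3 -c "
from h import *
delta([445,-191.5,130],67.8)
im=arm.get_image('wrist');cv2.imwrite('pics/wrist3.png',im[:,:,::-1])
im=arm.get_image('side');cv2.imwrite('pics/side3.png',cv2.resize(im[110:230,230:390,::-1],None,fx=4,fy=4,interpolation=2))
delta([445,-191.5,130],67.8)"
```

```text
t 6.2 pos [ 442.4 -190.1  130. ] yang 68.1 tilt [ 0.066 -0.013 -0.998] F [-0.3 -0.5  0.2] w 85.5
tool delta mm [-2.9 -0.4  0.2] roll 0.3
t 6.3 pos [ 442.5 -190.1  130. ] yang 68.1 tilt [ 0.066 -0.013 -0.998] F [-0.1 -0.   0.1] w 85.2
tool delta mm [-2.8 -0.4  0.2] roll 0.3
```

View pics/wrist3.png

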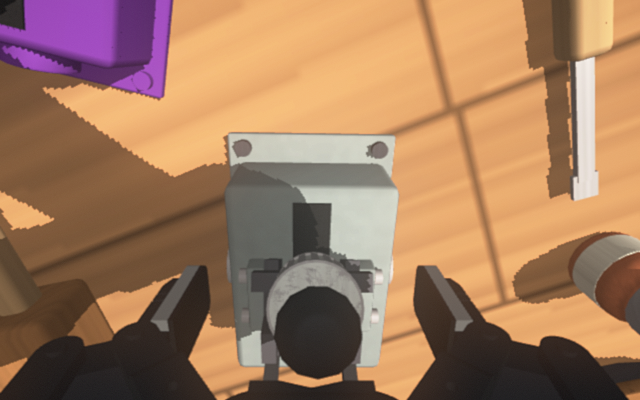

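View pics/side3.png

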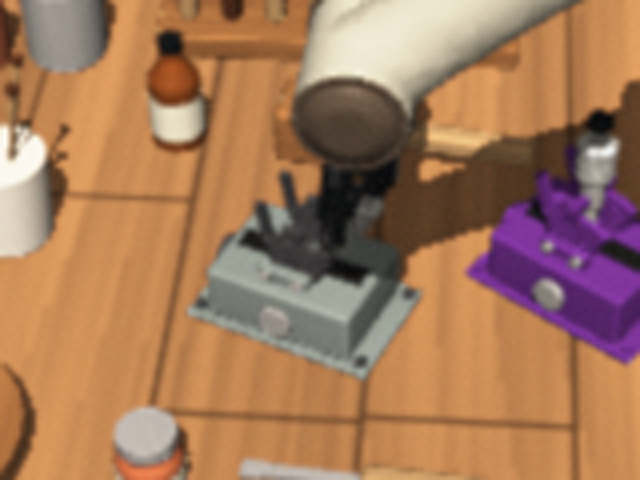

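The wrist picture shows the knob at (318,330) and collar at (315,290) between the fingers, whose midpoint is at column 311. I need about +1.5 mm in tool y and −2 mm in x before closing.

>>> arm_command(commands=[-0.002, 0.0015, 0, 0, 0, 0, 0, 0, 0, 0, 0, 0, 0, 0, 0, 0, 0, 0, 0, 0])

```text
clock: 6.8
position: [445.8, -189.4, 130.5]
ee_rot: [0.19, 0.981, -0.0, 0.034]
contact_force: [0.1, -0.2, -1.0]
gripper_width: 85.6
```

>>> arm_command(commands=[0, 0, 0, 0, 0, 0, 0, 0, 0, 0, 0, 0, 0, 0, 0, 0, 0, 0, 0, 0], jaw=0.3)

```text
clock: 7.3
position: [445.0, -190.1, 130.8]
ee_rot: [0.19, 0.981, -0.001, 0.033]
contact_force: [1.4, 0.4, -2.0]
gripper_width: 34.5
```

```bash
python3 -c "
from h import *
im=arm.get_image('wrist');cv2.imwrite('pics/wrist4.png',im[:,:,::-1])
delta([445,-191.5,130],67.8)"
```

```text
t 7.35 pos [ 445.1 -190.   130.8] yang 68.1 tilt [ 0.065 -0.015 -0.998] F [-0.1 -0.3  0.8] w 34.8
tool delta mm [-0.4 -1.4  0.8] roll 0.3
```

View pics/wrist4.png

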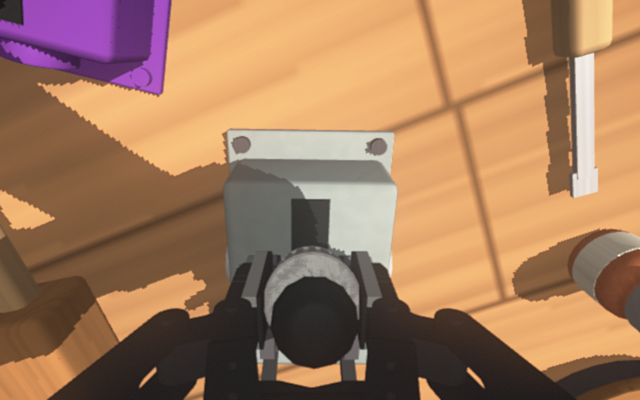

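The fingers stopped on the collar at 34.6 mm, as expected. I'll grip fully, then lift along the lever.

>>> arm_command(commands=[0, 0, 0, 0, 0, 0, 0, 0, 0, 0, 0, 0, 0.0015, 0, -0.0035, 0, 0, 0, 0, 0], jaw=0)

```text
clock: 7.85
position: [444.0, -189.5, 133.2]
ee_rot: [0.19, 0.981, -0.001, 0.034]
contact_force: [3.6, -3.6, -6.7]
gripper_width: 34.2
```

```bash
python3 -c "
from h import *
delta([445,-190,130.8],67.8)"
```

```text
t 7.85 pos [ 444.  -189.5  133.2] yang 68.1 tilt [ 0.066 -0.015 -0.998] F [ 3.6 -3.6 -6.7] w 34.2
tool delta mm [-1.  -0.1  2.5] roll 0.3
```

>>> arm_command(commands=[0.0013, 0, -0.0035, 0, 0.0013, 0, -0.0035, 0, 0.0013, 0, -0.0035, 0, 0.001, 0, -0.0025, 0, 0, 0, 0, 0])

```text
clock: 8.35
position: [438.6, -187.3, 144.8]
ee_rot: [0.19, 0.981, -0.001, 0.034]
contact_force: [4.4, -2.4, -9.1]
gripper_width: 34.7
```

```bash
python3 -c "
from h import *
delta([445,-190,130.8],67.8)"
```

```text
t 8.35 pos [ 438.6 -187.3  144.8] yang 68.1 tilt [ 0.066 -0.015 -0.998] F [ 4.4 -2.4 -9.1] w 34.7
tool delta mm [-6.  -0.3 14.5] roll 0.3
```

```bash
cat > sw.py <<'E'
from h import *
import sys
u=np.array([.926,-.378,0]);v=np.array([.378,.926,0]);P=np.array([499.7,-213.5,30.])
def status(dth=None,n=5,Rt=152.3):
    s=arm.read_state();M=R.from_quat(s["ee_rot"]).as_matrix()
    G=s["position"]-22*M[:,2]-P;a=G@u;z=G[2];r=np.hypot(a,z);th=np.arctan2(a,z);F=s["contact_force"]
    print("t %.2f r %.1f th %.3f lat %.1f | Frad %.1f Ftan %.1f Flat %.1f Fz %.1f w %.1f yang %.1f lean %.3f"%(s["clock"],r,th,G@v,F@(u*np.sin(th))+F[2]*np.cos(th),F@u*np.cos(th)-F[2]*np.sin(th),F@v,F[2],s["gripper_width"],np.degrees(np.arctan2(M[1,1],M[0,1])),M[:,2]@u))
    if dth:
        p=G.copy()
        for i in range(n):
            t=th+dth*(i+1)/n;rr=r+(Rt-r)*(i+1)/n
            q=u*rr*np.sin(t)+v*(G@v)+np.array([0,0,rr*np.cos(t)])
            print(np.round(M.T@(q-p),2));p=q
if __name__=="__main__":
    status(*[float(x) if i!=1 else int(x) for i,x in enumerate(sys.argv[1:])])
E
python3 sw.py .16 5 152
```

```text
t 8.35 r 152.7 th -0.461 lat 0.9 | Frad -10.3 Ftan 0.4 Flat -0.6 Fz -9.1 w 34.7 yang 68.1 lean 0.066
[-4.57 -0.   -1.67]
[-4.64 -0.   -1.52]
[-4.68 -0.01 -1.37]
[-4.72 -0.01 -1.22]
[-4.75 -0.01 -1.06]
```

>>> arm_command(commands=[-0.0045, 0, -0.0017, 0, -0.0045, 0, -0.0016, 0, -0.0045, 0, -0.0014, 0, -0.0045, 0, -0.0012, 0, -0.0035, 0, -0.001, 0])

```text
clock: 8.85
position: [448.2, -191.5, 146.6]
ee_rot: [0.192, 0.981, 0.002, 0.019]
contact_force: [-0.6, 3.8, -10.5]
gripper_width: 34.7
```

```bash
python3 sw.py .16 5 152
python3 - <<'E'
from h import *
im=arm.get_image('wrist');cv2.imwrite('pics/wrist5.png',im[:,:,::-1])
E
```

```text
t 8.85 r 149.8 th -0.389 lat 0.6 | Frad -8.9 Ftan -5.8 Flat 3.3 Fz -10.5 w 34.7 yang 67.9 lean 0.037
[-4.37  0.02 -2.  ]
[-4.46  0.02 -1.86]
[-4.53  0.01 -1.72]
[-4.6   0.01 -1.58]
[-4.66  0.01 -1.43]
```

View pics/wrist5.png

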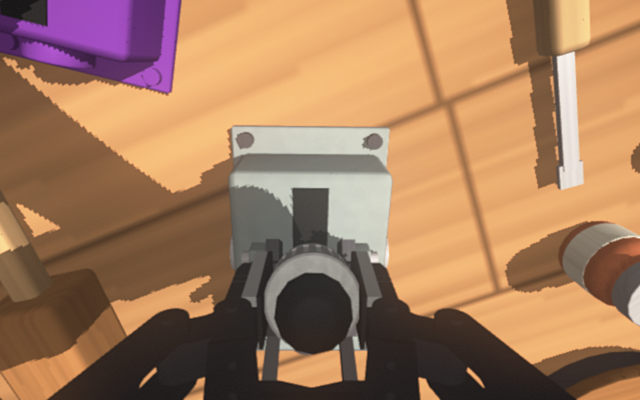

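Progress is short of the command and the lift sagged by about 2 mm. I'll add upward bias.

>>> arm_command(commands=[0, 0, -0.003, 0, -0.004, 0, -0.0025, 0, -0.005, 0, -0.0026, 0, -0.005, 0, -0.0024, 0, -0.005, 0, -0.0022, 0])

```text
clock: 9.4
position: [463.8, -198.0, 156.8]
ee_rot: [0.195, 0.981, 0.003, 0.015]
contact_force: [0.8, 2.8, -19.6]
gripper_width: 34.6
```

```bash
python3 sw.py .16 5 152
```

```text
t 9.40 r 154.0 th -0.261 lat 0.5 | Frad -18.9 Ftan -5.3 Flat 2.9 Fz -19.6 w 34.6 yang 67.5 lean 0.029
[-4.88  0.03 -0.66]
[-4.9   0.03 -0.5 ]
[-4.9   0.03 -0.34]
[-4.9   0.03 -0.18]
[-4.89  0.02 -0.03]
```

>>> arm_command(commands=[-0.005, 0, -0.0007, 0, -0.005, 0, -0.001, 0, -0.005, 0, -0.001, 0, -0.005, 0, -0.0009, 0, -0.005, 0, -0.0007, 0])

```text
clock: 9.9
position: [487.1, -207.9, 162.2]
ee_rot: [0.195, 0.981, 0.003, 0.013]
contact_force: [-2.9, 5.4, -12.9]
gripper_width: 34.6
```

```bash
python3 sw.py .16 5 152
```

```text
t 9.90 r 154.8 th -0.092 lat 0.2 | Frad -12.5 Ftan -5.9 Flat 3.9 Fz -12.9 w 34.6 yang 67.5 lean 0.025
[-4.96  0.02  0.31]
[-4.94  0.02  0.47]
[-4.9   0.02  0.63]
[-4.86  0.02  0.78]
[-4.82  0.02  0.94]
```

>>> arm_command(commands=[-0.005, 0, 0, 0, -0.005, 0, 0, 0, -0.005, 0, 0.0002, 0, -0.005, 0, 0.0003, 0, -0.004, 0, 0.0003, 0])

```text
clock: 10.4
position: [509.7, -217.4, 163.3]
ee_rot: [0.195, 0.981, 0.003, 0.011]
contact_force: [-3.7, 5.5, -12.0]
gripper_width: 34.6
```

```bash
python3 sw.py .05 5 153.5
```

```text
t 10.40 r 155.6 th 0.067 lat -0.1 | Frad -12.3 Ftan -4.7 Flat 3.7 Fz -12.0 w 34.6 yang 67.5 lean 0.021
[-1.51  0.    0.56]
[-1.5   0.    0.57]
[-1.49  0.    0.59]
[-1.48  0.    0.6 ]
[-1.47  0.    0.62]
```

>>> arm_command(commands=[-0.0025, 0, 0.0003, 0, -0.0025, 0, 0.0003, 0, -0.0025, 0, 0.0003, 0, -0.0025, 0, 0.0003, 0, -0.0025, 0, 0.0003, 0])

```text
clock: 10.9
position: [519.4, -221.5, 162.5]
ee_rot: [0.191, 0.981, 0.003, 0.006]
contact_force: [-3.8, 4.4, -11.1]
gripper_width: 34.7
```

```bash
python3 sw.py .05 5 154.5
```

```text
t 10.90 r 155.9 th 0.135 lat -0.1 | Frad -11.7 Ftan -3.7 Flat 2.7 Fz -11.1 w 34.7 yang 67.9 lean 0.011
[-1.51 -0.01  0.51]
[-1.49 -0.01  0.52]
[-1.48 -0.01  0.54]
[-1.47 -0.01  0.55]
[-1.47 -0.01  0.56]
```

>>> arm_command(commands=[-0.0022, 0, 0.0003, 0, -0.0022, 0, 0.0003, 0, -0.0022, 0, 0.0003, 0, -0.0022, 0, 0.0003, 0, -0.0022, 0, 0.0003, 0])

```text
clock: 11.4
position: [527.2, -224.6, 161.3]
ee_rot: [0.187, 0.982, 0.003, 0.001]
contact_force: [-3.8, 6.1, -9.6]
gripper_width: 34.2
```

```bash
python3 sw.py .05 5 154.5
```

```text
t 11.40 r 156.1 th 0.191 lat -0.1 | Frad -10.5 Ftan -3.9 Flat 4.3 Fz -9.6 w 34.2 yang 68.4 lean 0.001
[-1.48 -0.02  0.62]
[-1.46 -0.02  0.63]
[-1.45 -0.02  0.65]
[-1.44 -0.02  0.66]
[-1.43 -0.02  0.67]
```

>>> arm_command(commands=[-0.0022, 0, 0.0004, 0, -0.0022, 0, 0.0004, 0, -0.0022, 0, 0.0004, 0, -0.0022, 0, 0.0004, 0, -0.0022, 0, 0.0004, 0])

```text
clock: 11.9
position: [531.7, -226.6, 160.1]
ee_rot: [0.184, 0.983, 0.004, -0.008]
contact_force: [-9.0, 8.6, -5.4]
gripper_width: 34.1
```

```bash
python3 sw.py .05 5 154.5
```

```text
t 11.90 r 156.1 th 0.226 lat -0.1 | Frad -7.9 Ftan -10.1 Flat 4.6 Fz -5.4 w 34.1 yang 68.8 lean -0.018
[-1.47 -0.03  0.64]
[-1.45 -0.03  0.66]
[-1.44 -0.03  0.67]
[-1.43 -0.03  0.68]
[-1.42 -0.03  0.7 ]
```

Tangential force rose to 10 N near 0.22 rad. I'll ease off and feel once more, gently.

>>> arm_command(commands=[0, 0, 0, 0, 0, 0, -0.0003, 0, 0, 0, -0.0003, 0, -0.001, 0, 0, 0, -0.001, 0, 0, 0])

```text
clock: 12.4
position: [531.5, -226.5, 160.2]
ee_rot: [0.183, 0.983, 0.005, -0.012]
contact_force: [-5.4, 6.1, -9.8]
gripper_width: 34.1
```

```bash
python3 sw.py
python3 - <<'E'
from h import *
im=arm.get_image('wrist');cv2.imwrite('pics/wrist6.png',im[:,:,::-1])
im=arm.get_image('side');cv2.imwrite('pics/side6.png',cv2.resize(im[110:230,230:390,::-1],None,fx=4,fy=4,interpolation=2))
E
python3 sw.py
```

```text
t 12.40 r 156.1 th 0.225 lat -0.1 | Frad -11.2 Ftan -5.0 Flat 3.6 Fz -9.8 w 34.1 yang 68.9 lean -0.025
t 12.50 r 156.1 th 0.226 lat -0.1 | Frad -12.3 Ftan -5.2 Flat 4.7 Fz -10.8 w 34.3 yang 68.9 lean -0.025
```

View pics/wrist6.png

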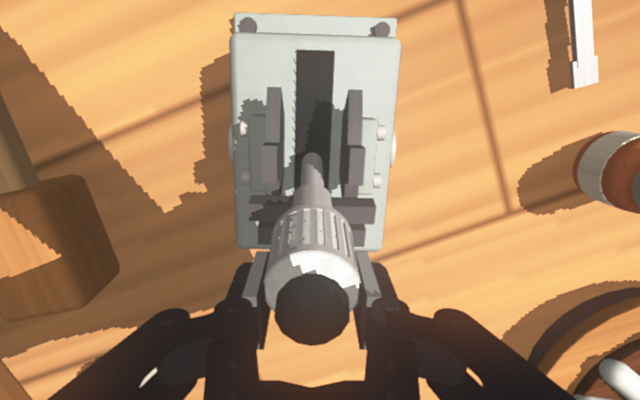

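View pics/side6.png

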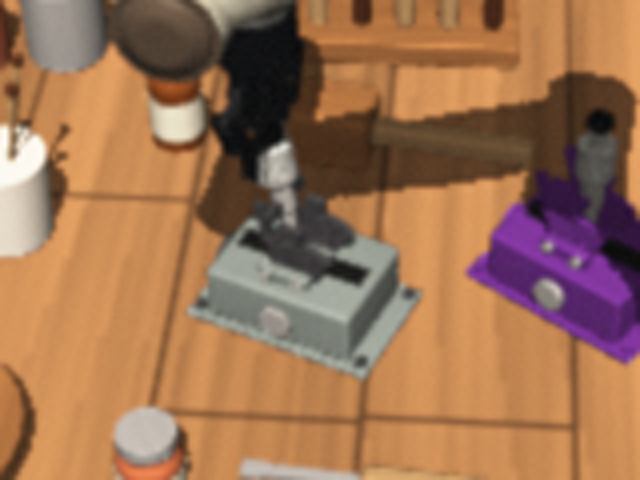

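Run:
```python
import cv2
a=cv2.imread("pics/wrist6.png")[60:300,210:430]
a=cv2.convertScaleAbs(a,alpha=1.6,beta=20)
cv2.imwrite("pics/crop6.png",cv2.resize(a,None,fx=2.5,fy=2.5,interpolation=cv2.INTER_CUBIC))
```

```text
(no output)
```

View pics/crop6.png

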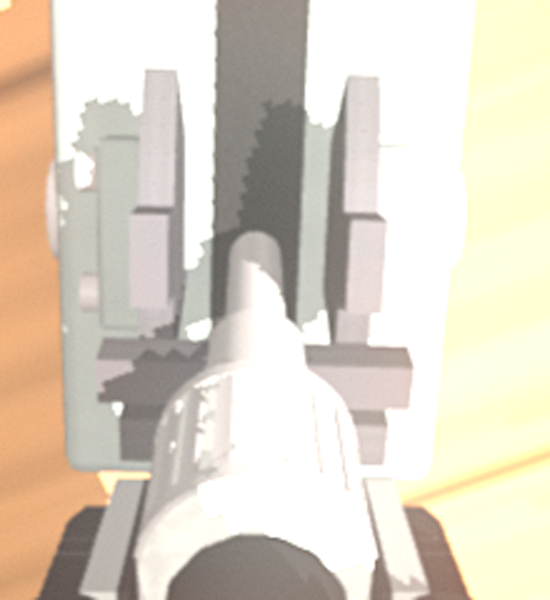

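The crop clearly shows the raised tooth (205–310 rows), then a gap, the lifted pin (345–400), and right behind it the end stop (405–460). So the pin is past the tooth and over the reverse notch. I'll lower the collar along the lever.

>>> arm_command(commands=[0.0012, 0, 0.003, 0, 0.0007, 0, 0.003, 0, 0.0007, 0, 0.003, 0, 0.0006, 0, 0.003, 0, 0, 0, 0, 0])

```text
clock: 13.0
position: [530.7, -226.0, 154.3]
ee_rot: [0.183, 0.983, 0.004, -0.008]
contact_force: [-3.4, 4.7, -10.3]
gripper_width: 34.3
```

```bash
python3 sw.py 0.0001 1 140.5
```

```text
t 13.00 r 150.2 th 0.227 lat 0.0 | Frad -11.1 Ftan -2.4 Flat 3.0 Fz -10.3 w 34.3 yang 68.9 lean -0.017
[ 1.99 -0.    9.46]
```

>>> arm_command(commands=[0.0008, 0, 0.003, 0, 0.0007, 0, 0.003, 0, 0.0007, 0, 0.003, 0, 0.0006, 0, 0.003, 0, 0, 0, 0, 0])

```text
clock: 13.5
position: [530.0, -225.8, 149.7]
ee_rot: [0.182, 0.983, 0.003, -0.005]
contact_force: [-3.3, 4.7, -9.1]
gripper_width: 34.5
```

```bash
python3 sw.py 0.0001 1 140.5
```

```text
t 13.50 r 145.5 th 0.228 lat 0.0 | Frad -9.9 Ftan -2.6 Flat 3.1 Fz -9.1 w 34.5 yang 69.0 lean -0.011
[1.05 0.   4.85]
```

>>> arm_command(commands=[0.0008, 0, 0.003, 0, 0.0007, 0, 0.003, 0, 0.0005, 0, 0.002, 0, 0, 0, 0, 0, 0, 0, 0, 0])

```text
clock: 14.0
position: [530.0, -225.7, 148.8]
ee_rot: [0.182, 0.983, 0.002, -0.002]
contact_force: [-3.3, 3.9, -9.5]
gripper_width: 34.2
```

```bash
python3 sw.py 0.0001 1 140.5
```

```text
t 14.00 r 144.6 th 0.229 lat 0.0 | Frad -10.2 Ftan -2.3 Flat 2.4 Fz -9.5 w 34.2 yang 69.0 lean -0.005
[0.89 0.   4.01]
```

The downward force on the tool is still just the spring, so the pin isn't blocked and the arm simply lags. I'll use larger steps.

>>> arm_command(commands=[0.0006, 0, 0.004, 0, 0.0006, 0, 0.004, 0, 0.0006, 0, 0.004, 0, 0.0006, 0, 0.004, 0, 0.0006, 0, 0.004, 0])

```text
clock: 14.5
position: [530.2, -226.0, 144.2]
ee_rot: [0.183, 0.983, 0.0, 0.003]
contact_force: [-8.1, 9.0, 4.7]
gripper_width: 34.0
```

```bash
python3 sw.py 0.0001 1 140.5;python3 - <<'E'
from h import *
im=arm.get_image('wrist');cv2.imwrite('pics/wrist7.png',im[:,:,::-1])
a=cv2.convertScaleAbs(im[60:340,210:430,::-1],alpha=1.6,beta=20)
cv2.imwrite("pics/crop7.png",cv2.resize(a,None,fx=2.1,fy=2.1,interpolation=cv2.INTER_CUBIC))
E
```

```text
t 14.50 r 140.1 th 0.236 lat -0.1 | Frad 2.0 Ftan -11.7 Flat 5.2 Fz 4.7 w 34.0 yang 68.9 lean 0.006
[-0.13 -0.   -0.42]
```

View pics/crop7.png

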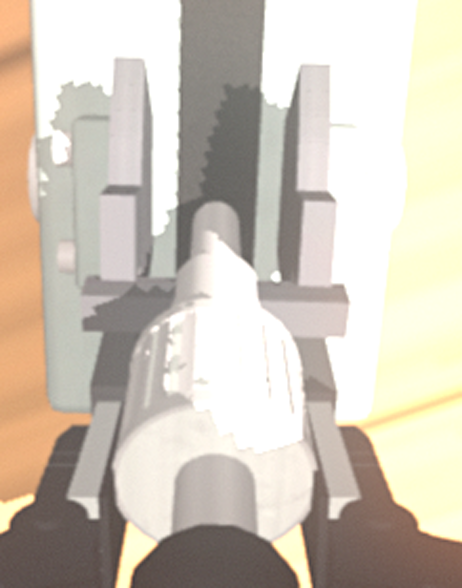

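The picture shows the collar down, with the rod showing between it and the knob, and the pin sunk between tooth and stop. The radius is 16 mm lower than when lifted. I'll relieve the side force and open.

>>> arm_command(commands=[0.0008, 0, -0.0003, 0, 0, 0, 0, 0, 0, 0, 0, 0, 0, 0, 0, 0, 0, 0, 0, 0])

```text
clock: 15.05
position: [531.0, -226.4, 150.3]
ee_rot: [0.185, 0.983, -0.0, 0.006]
contact_force: [-2.5, 5.4, -9.7]
gripper_width: 34.2
```

```bash
python3 sw.py 0.0001 1 140.5
```

```text
t 15.05 r 146.2 th 0.232 lat -0.1 | Frad -10.4 Ftan -2.1 Flat 4.0 Fz -9.7 w 34.2 yang 68.7 lean 0.012
[1.35 0.01 5.52]
```

The arm rebounded about 6 mm upward. The pin is over the notch, so opening now lets the spring drop the collar home.

>>> arm_command(commands=[0, 0, 0, 0, 0, 0, 0, 0, 0, 0, 0, 0, 0, 0, 0, 0, 0, 0, 0, 0], jaw=1)

```text
clock: 15.55
position: [545.2, -233.1, 165.0]
ee_rot: [0.181, 0.983, -0.006, 0.026]
contact_force: [-0.5, 0.2, -0.2]
gripper_width: 85.3
```

```bash
python3 sw.py;python3 - <<'E'
from h import *
im=arm.get_image('wrist');cv2.imwrite('pics/wrist8.png',im[:,:,::-1])
a=cv2.convertScaleAbs(im[60:340,210:430,::-1],alpha=1.6,beta=20)
cv2.imwrite("pics/crop8.png",cv2.resize(a,None,fx=2.1,fy=2.1,interpolation=cv2.INTER_CUBIC))
E
```

```text
t 15.55 r 164.3 th 0.299 lat -0.9 | Frad -0.3 Ftan -0.4 Flat -0.0 Fz -0.2 w 85.3 yang 69.1 lean 0.052
```

View pics/crop8.png

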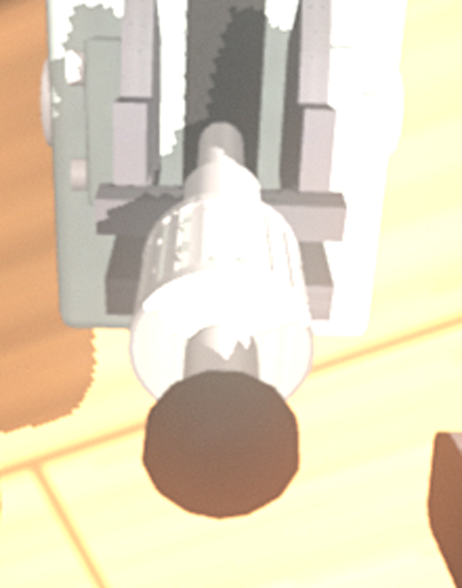

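Released, with zero force. I'll back straight up and check.

>>> arm_command(commands=[0, 0, -0.02, 0, 0, 0, -0.03, 0, 0, 0, -0.03, 0, 0, 0, -0.03, 0, 0, 0, -0.02, 0])

```text
clock: 16.1
position: [537.5, -230.7, 296.2]
ee_rot: [0.181, 0.983, -0.006, 0.022]
contact_force: [0.2, -0.0, 0.4]
gripper_width: 85.5
```

>>> arm_command(commands=[0.03, 0, 0, 0, 0.03, 0, 0, 0, 0.02, 0, 0, 0, 0, 0, 0, 0, 0, 0, 0, 0])

```text
clock: 16.6
position: [463.2, -202.7, 297.7]
ee_rot: [0.181, 0.983, -0.007, 0.029]
contact_force: [-0.8, -0.7, -0.4]
gripper_width: 85.4
```

```bash
python3 look.py 9 knob_top collar_grip cross_pin speed_ball bole_jar; python3 sw.py
python3 - <<'E'
import cv2
im=cv2.imread("pics/side9.png");cv2.imwrite('pics/side9c.png',cv2.resize(im[110:230,230:390],None,fx=4,fy=4,interpolation=2))
E
```

```text
t 16.6 pos [ 463.2 -202.7  297.7] yang 69.2 tilt [ 0.054 -0.024 -0.998] F [-0.8 -0.7 -0.4] w 85.4
tool delta mm [ 66.9   3.3 -36.3] roll 0.8
wrist knob_top 0.64 [ 527.9 -229.1  209.1]
wrist collar_grip 0.68 [ 518.7 -225.4  154. ]
wrist cross_pin 0.82 [ 516.6 -220.5  114. ]
wrist cross_pin 0.73 [ 496.1 -211.4   32.5]
wrist speed_ball 0.23 [ 503.7 -214.4   -0.9]
wrist bole_jar 0.63 [616.6  15.6   3.4]
top knob_top 0.5 [ 236.4 -257.7  213.5]
top knob_top 0.48 [ 438.1 -437.8   -3.1]
top collar_grip 0.58 [ 234.1 -261.3  157.3]
top cross_pin 0.59 [ 234.7 -261.7  114.2]
top speed_ball 0.66 [537.8 205.9 184.1]
top speed_ball 0.41 [610.5  17.9  -2.3]
top bole_jar 0.55 [610.3  18.1  -2.5]
side knob_top 0.73 [ 235.4 -257.   211. ]
side knob_top 0.66 [ 531.7 -224.8  209. ]
side collar_grip 0.47 [ 521.3 -221.2  157. ]
side cross_pin 0.56 [ 234.1 -253.8  114.2]
side cross_pin 0.43 [ 515.8 -215.   114.2]
side speed_ball 0.7 [532.5 207.4 178.5]
side bole_jar 0.71 [610.4  21.3  -7.6]
side bole_jar 0.54 [ 498.6 -215.4   -6. ]
t 17.5 pos [ 463.  -202.7  297.1] yang 69.1 tilt [ 0.052 -0.024 -0.998] F [-1.  -0.2  0. ] w 85.5
tool delta mm [ 66.7   3.3 -36.8] roll 0.7
t 17.50 r 291.8 th -0.135 lat -3.8 | Frad 0.1 Ftan -0.8 Flat -0.5 Fz 0.0 w 85.5 yang 69.1 lean 0.057
```

View pics/wrist9.png

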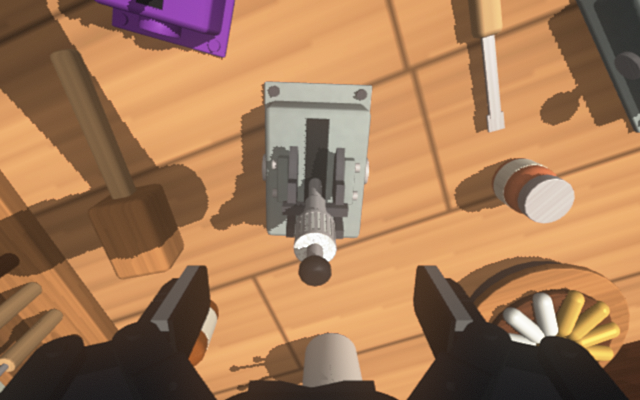

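View pics/side9c.png

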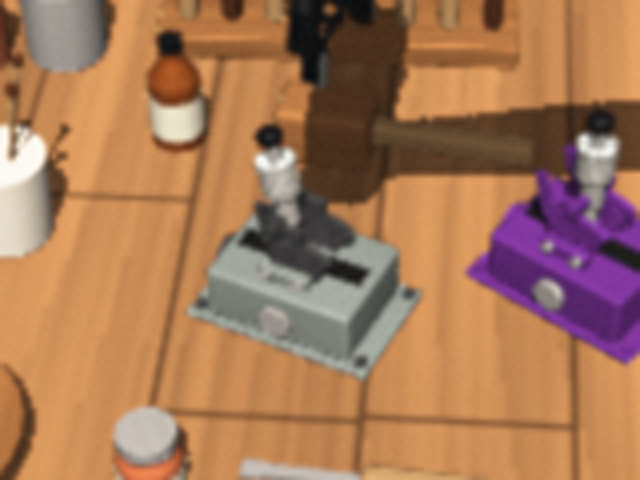

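Run:
```python
from h import *
from sw import u,v,P
i=arm.camera_info("wrist");K=np.array(i["camera_matrix"]);W=np.linalg.inv(np.array(i["world_from_camera"]))
def px(r,th,lat=0):
    p=P+u*r*np.sin(th)+np.array([0,0,r*np.cos(th)])+v*lat
    c=K@(W@np.append(p,1))[:3];return np.round(c[:2]/c[2],1)
for th in (.16,.19,.22,.25):
    print(th,"knobtop",px(180,th),"home: collar bot/top",px(112,th),px(146,th),"pin",px(85,th),"| lifted12:",px(124,th),px(158,th),"pin",px(97,th))
a=cv2.imread("pics/wrist9.png")[130:300,240:400]
a=cv2.convertScaleAbs(a,alpha=1.3,beta=20)
cv2.imwrite("pics/crop9.png",cv2.resize(a,None,fx=3.5,fy=3.5,interpolation=cv2.INTER_CUBIC))
```

```text
0.16 knobtop [316.  276.4] home: collar bot/top [315.6 223.9] [315.8 247.6] pin [315.5 207.9] | lifted12: [315.7 231.7] [315.9 257.1] pin [315.5 214.7]
0.19 knobtop [315.8 281.6] home: collar bot/top [315.5 226.8] [315.7 251.6] pin [315.4 210. ] | lifted12: [315.6 235.1] [315.7 261.5] pin [315.4 217.2]
0.22 knobtop [315.6 286.5] home: collar bot/top [315.4 229.7] [315.5 255.5] pin [315.3 212.1] | lifted12: [315.4 238.3] [315.6 265.7] pin [315.4 219.6]
0.25 knobtop [315.4 291.1] home: collar bot/top [315.3 232.4] [315.4 259.1] pin [315.3 214.2] | lifted12: [315.3 241.3] [315.4 269.8] pin [315.3 222. ]
```

View pics/crop9.png

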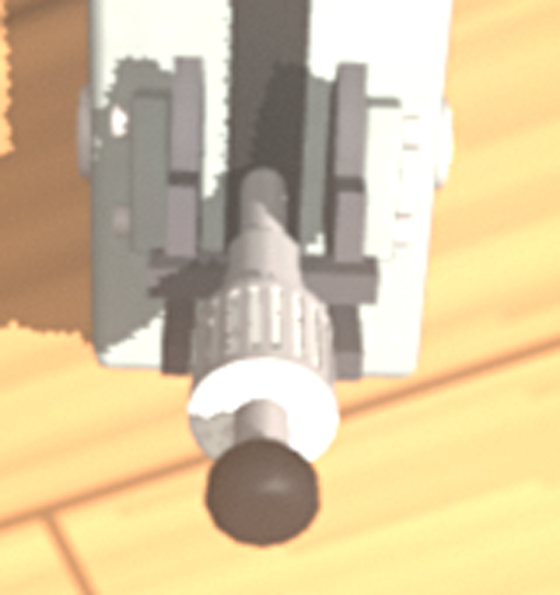

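Run:
```python
from h import *
from sw import u,v,P
i=arm.camera_info("wrist");K=np.array(i["camera_matrix"]);W=np.linalg.inv(np.array(i["world_from_camera"]))
def row(r,th,o,lat=0):
    p=P+u*(r*np.sin(th)+o*np.cos(th))+np.array([0,0,r*np.cos(th)-o*np.sin(th)])+v*lat
    c=K@(W@np.append(p,1))[:3];q=c[:2]/c[2];return (q-[240,130])*3.5
for th in (.13,.16,.19,.22):
  for L in (0,6,12):
    print(th,L,"knob low",row(180,th,13)[1].round(),"collar top: far",row(146+L,th,-18)[1].round(),"near",row(146+L,th,18)[1].round(),"left col",row(146+L,th,0,-18)[0].round(),"pin end top face y",row(90+L,th,-5,30)[1].round(),row(90+L,th,5,30)[1].round())
```

```text
0.13 0 knob low 539.0 collar top: far 334.0 near 456.0 left col 190.0 pin end top face y 261.0 292.0
0.13 6 knob low 539.0 collar top: far 348.0 near 473.0 left col 189.0 pin end top face y 272.0 303.0
0.13 12 knob low 539.0 collar top: far 364.0 near 489.0 left col 187.0 pin end top face y 284.0 315.0
0.16 0 knob low 556.0 collar top: far 350.0 near 469.0 left col 190.0 pin end top face y 269.0 300.0
0.16 6 knob low 556.0 collar top: far 366.0 near 486.0 left col 189.0 pin end top face y 281.0 312.0
0.16 12 knob low 556.0 collar top: far 383.0 near 503.0 left col 187.0 pin end top face y 294.0 325.0
0.19 0 knob low 572.0 collar top: far 367.0 near 481.0 left col 190.0 pin end top face y 278.0 307.0
0.19 6 knob low 572.0 collar top: far 384.0 near 498.0 left col 189.0 pin end top face y 291.0 320.0
0.19 12 knob low 572.0 collar top: far 401.0 near 516.0 left col 187.0 pin end top face y 304.0 333.0
0.22 0 knob low 587.0 collar top: far 383.0 near 492.0 left col 190.0 pin end top face y 286.0 315.0
0.22 6 knob low 587.0 collar top: far 400.0 near 510.0 left col 189.0 pin end top face y 299.0 328.0
0.22 12 knob low 587.0 collar top: far 418.0 near 528.0 left col 188.0 pin end top face y 313.0 342.0
```

Both the networks (collar radius about 126–129, pin about 86) and the crop say home, but my pixel check of the collar rim is ambiguous (0–6 mm). I'll move back for a flatter view.

>>> arm_command(commands=[0.02, 0, 0.01, 0, 0.02, 0, 0.025, 0, 0.005, 0, 0.025, 0, 0, 0, 0.02, 0, 0, 0, 0, 0])

```text
clock: 18.0
position: [424.6, -188.3, 213.5]
ee_rot: [0.181, 0.983, -0.007, 0.03]
contact_force: [0.4, -0.3, -0.5]
gripper_width: 85.6
```

>>> arm_command(commands=[0, 0, 0, 0, 0, 0, 0, 0, 0, 0, 0, 0, 0, 0, 0, 0, 0, 0, 0, 0])

```text
clock: 18.5
position: [427.5, -189.0, 217.7]
ee_rot: [0.181, 0.983, -0.007, 0.034]
contact_force: [0.4, 0.1, 0.9]
gripper_width: 85.6
```

```bash
cat > chk.py <<'E'
from h import *
import sys
from sw import u,v,P
delta([418,-180,200])
i=arm.camera_info("wrist");im=arm.get_image("wrist");cv2.imwrite(f"pics/wrist{sys.argv[1]}.png",im[:,:,::-1])
np.save("W.npy",np.array(i["world_from_camera"]))
K=np.array(i["camera_matrix"]);W=np.linalg.inv(np.array(i["world_from_camera"]))
for t in ("knob_top","collar_grip","cross_pin"):
    for r in arm.place_of("wrist",t)[:1]:
        g=(np.linalg.inv(W)@np.append(r["centre"],1))[:3]-P;print(t,round(r["confidence"],2),"r",np.hypot(g@u,g[2]).round(1),"th",np.arctan2(g@u,g[2]).round(3))
c=im[:230,210:410,::-1]
cv2.imwrite(f"pics/crop{sys.argv[1]}.png",cv2.resize(cv2.convertScaleAbs(c,alpha=1.4,beta=20),None,fx=2.6,fy=2.6,interpolation=2))
E
python3 chk.py 10
```

```text
t 18.5 pos [ 427.5 -189.   217.7] yang 69.2 tilt [ 0.064 -0.026 -0.998] F [0.4 0.1 0.9] w 85.6
tool delta mm [13.3  5.  16.8] roll None
knob_top 0.58 r 32.5 th -0.116
collar_grip 0.74 r 128.1 th 0.179
cross_pin 0.64 r 129.2 th 0.178
```

View pics/crop10.png

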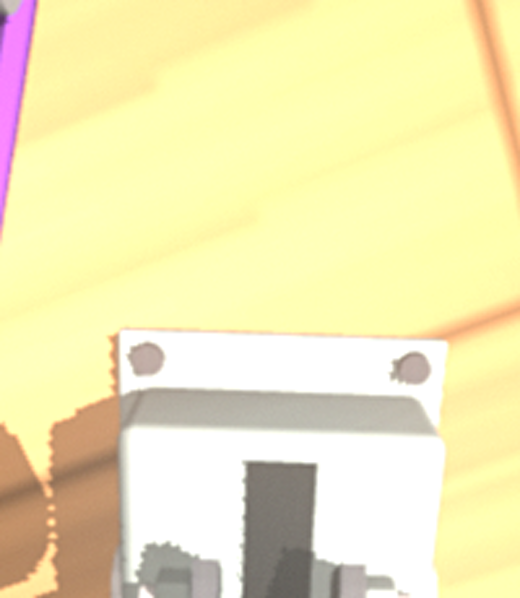

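Run:
```python
import cv2
c=cv2.imread("pics/wrist10.png")[180:400,210:420]
cv2.imwrite("pics/crop11.png",cv2.resize(cv2.convertScaleAbs(c,alpha=1.3,beta=10),None,fx=2.7,fy=2.7,interpolation=2))
```

```text
(no output)
```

View pics/crop11.png

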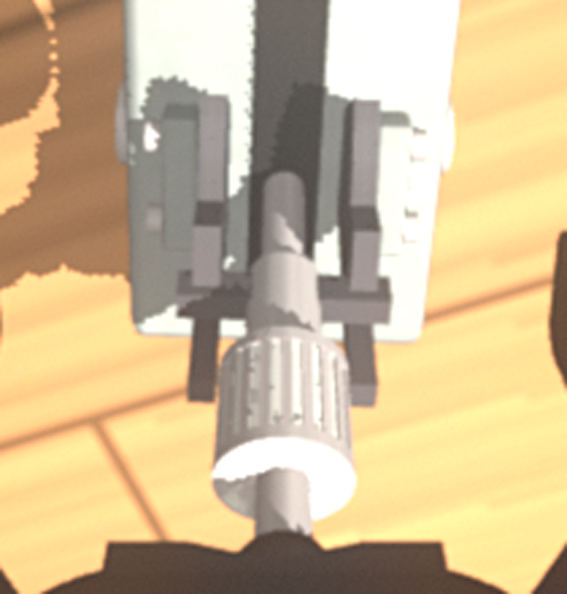

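Run:
```python
from h import *
from sw import u,v,P
K=np.array(arm.camera_info("wrist")["camera_matrix"]);W=np.linalg.inv(np.load("W.npy"))
def q(r,th,o,lat=0):
    p=P+u*(r*np.sin(th)+o*np.cos(th))+np.array([0,0,r*np.cos(th)-o*np.sin(th)])+v*lat
    c=K@(W@np.append(p,1))[:3];return ((c[:2]/c[2]-[210,180])*2.7).round(0)
for th in (.14,.17,.2,.23):
  for L in (0,6,12):
    print(th,L,"collar top ctr",q(146+L,th,0)[1],"width",q(146+L,th,0,18)[0]-q(146+L,th,0,-18)[0],"far",q(146+L,th,-18)[1],"near",q(146+L,th,18)[1],"colbot far",q(112+L,th,-18)[1],"pin ends x",q(90+L,th,-5,-32)[0],q(90+L,th,-5,32)[0],"pin y",q(90+L,th,-5,32)[1],q(80+L,th,-5,32)[1],q(90+L,th,5,32)[1])
print("knob base near",[q(163,t,-13) for t in (.14,.2)])
```

```text
0.14 0 collar top ctr 467.0 width 145.0 far 418.0 near 511.0 colbot far 311.0 pin ends x 177.0 395.0 pin y 289.0 265.0 314.0
0.14 6 collar top ctr 489.0 width 149.0 far 440.0 near 534.0 colbot far 328.0 pin ends x 176.0 397.0 pin y 304.0 280.0 329.0
0.14 12 collar top ctr 512.0 width 152.0 far 463.0 near 557.0 colbot far 346.0 pin ends x 174.0 399.0 pin y 320.0 294.0 345.0
0.17 0 collar top ctr 478.0 width 144.0 far 432.0 near 520.0 colbot far 322.0 pin ends x 178.0 394.0 pin y 296.0 272.0 320.0
0.17 6 collar top ctr 500.0 width 148.0 far 454.0 near 542.0 colbot far 339.0 pin ends x 176.0 396.0 pin y 312.0 286.0 335.0
0.17 12 collar top ctr 523.0 width 151.0 far 478.0 near 565.0 colbot far 358.0 pin ends x 174.0 398.0 pin y 328.0 301.0 352.0
0.2 0 collar top ctr 488.0 width 143.0 far 445.0 near 527.0 colbot far 332.0 pin ends x 178.0 393.0 pin y 303.0 277.0 325.0
0.2 6 collar top ctr 511.0 width 146.0 far 468.0 near 550.0 colbot far 350.0 pin ends x 176.0 395.0 pin y 319.0 293.0 342.0
0.2 12 collar top ctr 535.0 width 149.0 far 492.0 near 574.0 colbot far 369.0 pin ends x 174.0 398.0 pin y 336.0 308.0 358.0
0.23 0 collar top ctr 497.0 width 142.0 far 458.0 near 534.0 colbot far 341.0 pin ends x 178.0 393.0 pin y 309.0 283.0 331.0
0.23 6 collar top ctr 521.0 width 144.0 far 481.0 near 557.0 colbot far 360.0 pin ends x 176.0 395.0 pin y 326.0 299.0 347.0
0.23 12 collar top ctr 545.0 width 148.0 far 506.0 near 581.0 colbot far 379.0 pin ends x 175.0 397.0 pin y 343.0 315.0 364.0
knob base near [array([290., 496.]), array([289., 525.])]
```

The flat view fits home at about 0.18 rad with zero lift on every measure: collar rim centre 480, width 142, rim far and near edges 437 and 522, pin ends 178 and 392. A 6 mm lift doesn't fit. I'll retreat clear, then hand in.

>>> arm_command(commands=[0, 0, -0.02, 0, 0, 0, -0.03, 0, 0, 0, -0.03, 0, 0, 0, -0.02, 0, 0, 0, 0, 0])

```text
clock: 19.2
position: [419.8, -186.2, 319.3]
ee_rot: [0.181, 0.983, -0.007, 0.031]
contact_force: [-0.4, 0.4, 0.1]
gripper_width: 85.1
```

>>> arm_command(commands=[0, 0, 0, 0, 0, 0, 0, 0, 0, 0, 0, 0, 0, 0, 0, 0, 0, 0, 0, 0])

```text
clock: 19.7
position: [418.0, -185.7, 314.9]
ee_rot: [0.181, 0.983, -0.007, 0.027]
contact_force: [0.2, 0.6, -0.7]
gripper_width: 84.9
```

```bash
python3 look.py 12 collar_grip bole_jar size_bottle && python3 -c "
from bench import arm
print(arm.job_done())"
```

```text
t 19.7 pos [ 418.  -185.7  314.9] yang 69.1 tilt [ 0.051 -0.024 -0.998] F [ 0.2  0.6 -0.7] w 84.9
tool delta mm [ 19.8   3.5 -16.3] roll 0.7
wrist collar_grip 0.65 [ 518.6 -221.7  158. ]
wrist bole_jar 0.8 [614.   12.9   4. ]
wrist size_bottle 0.62 [ 655.8 -452.6    4. ]
top collar_grip 0.66 [ 528.  -228.5  206.9]
top collar_grip 0.65 [ 235.1 -262.3  157.5]
top bole_jar 0.6 [610.2  20.   -1.8]
top size_bottle 0.85 [ 654.6 -452.6    2.7]
side collar_grip 0.5 [ 238.3 -253.6  161.8]
side collar_grip 0.43 [ 516.6 -220.7  151.9]
side bole_jar 0.6 [614.9  21.7  -5.2]
side bole_jar 0.46 [ 655.4 -450.6   -2.2]
side size_bottle 0.74 [ 441.2 -429.5   -4.5]
side size_bottle 0.56 [ 657.8 -451.5   -4.4]
t 20.3 pos [ 418.3 -185.8  315.7] yang 69.1 tilt [ 0.053 -0.024 -0.998] F [-0.8  0.3  0.1] w 85.4
tool delta mm [ 20.1   3.5 -15.5] roll 0.7
the job is handed in; nothing more can be done
None
```

View pics/top12.png

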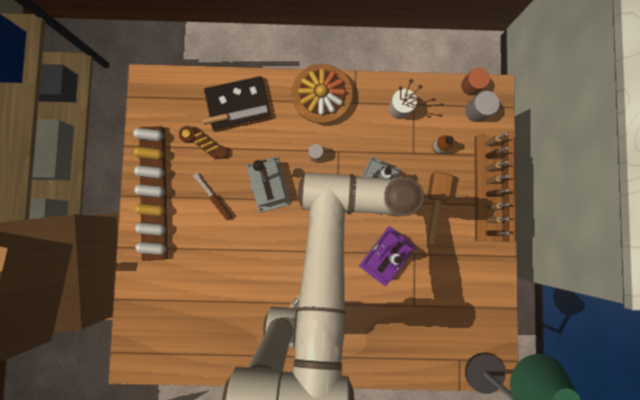

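The direction lever is in reverse with the collar home in the reverse notch, and I handed the job in at about 20.3 s.

**What I did:** I gripped the collar of the grey direction gearbox and lifted it to about 15.6 mm. Keeping it lifted, I swung the lever past the tooth until I felt the end stop at about 10 N. I then lowered the collar into the notch and let go. As I finished lowering, the arm crept back up and raised the collar about 6 mm, so I opened the gripper there and the spring dropped it the rest of the way.

**Last checks:** A close wrist picture fits zero collar lift at about 0.18 rad, with the pin seated between tooth and stop. The gripper was open and clear, with forces near zero. The last readings put the jar and bottle where they were at the start, and the speed ball was unmoved when last read after letting go. The mallet, gouges and scroll look undisturbed in the pictures.

**What disagreed:**
- **Lever angle:** the gripper position gave about 0.23 rad with the lever at the stop, while the pictures gave about 0.18 rad after I let go. The gripper figure is probably biased by tool lean, or the lever sits within the notch's slack.
- **Collar lift:** an earlier steep view was ambiguous (0–6 mm lift), and the flatter view settled it.
- **During the swing:** early on the lift sagged to about 12.7 mm before the tooth, which I corrected. The collar was also pulled against its upper stop for a moment, at about 19 N.

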